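# Scrub out a paint-water jar with the bottle brush

## Task

Take the thick bottle brush off the drying rack and scrub out the open, empty jar where it stands in the carrier: with the bristles pressed lightly against the glass, give the far side of its inside wall two full strokes, each from the floor up to just below the rim, then two more on the near side. Then hang the brush back upright, well into a slot of the rack, and let go. Keep the jar standing in its pocket, do not ram it, and do not knock the other jars or the slim brush out of place.

Things in the scene. Friction and masses are not known exactly. Their poses are not given: they have to be found in the camera images.
- jar: The jar to scrub: the only open, empty one of the four glass jars in the carrier. Straight walls, outside diameter 76 mm, inside 68 mm, 110 mm tall, floor 6 mm thick. Loose, about 0.34 kg, standing in its pocket with 2 mm play all round. Origin: centre of its underside; z up; x parallel to the carrier's x: +x is its far side, -x its near side.
- jar_floor (a point): Centre of the inner floor of the jar to scrub (6 mm above its underside).
- jar_rim (a point): Centre of the mouth of the jar to scrub, at rim height (110 mm above its underside).
- brush: Thick bottle brush, 235 mm, about 0.12 kg: round wooden handle (26 mm diameter, top at z = 70 mm) on a collar (34 mm diameter, z 0 to 6 mm), below it a 6 mm wire stem and a pear-shaped tuft of white bristles from z = -88 (20 mm across) to the rounded tip at z = -165 mm (40 mm across at z = -145). Starts hanging upright in a rack slot. Origin: centre of the collar's underside; z up the handle.
- brush_grip (a point): Grip point on the thick brush's handle axis, 38 mm above the collar's underside (32 mm below the handle's top).
- brush_tip (a point): Lowest point of the thick brush's bristles, on their axis, 165 mm below the collar's underside; it bends aside with the wire.
- brush_head: The thick brush's wire stem and bristles. The wire is springy: under the collar it bends to any side like a spring of 1.6 N m/rad (0.6 N for 10 mm at the tip), so the bristles can be pressed on a wall; endways it is stiff. Origin: at the bend, the centre of the collar's underside; z up the stem.
- slim_brush: Bystander: the slim spout brush hanging in another slot of the same rack; as long as the thick one, but with a handle of only 16 mm diameter, a 25 mm collar and bristles of 18 mm. Origin: centre of the collar's underside.
- rack: Fixed drying rack: shelf x -40 to 50, y -125 to 125 mm, top z = 180 mm, 10 mm thick, on two end panels at y = +-120 mm. Three slots 12 mm wide at y = -80, 0, 80 mm run from its front edge (x = -40) to x = 7 mm. Brushes hang by the collar, stem at x near 0; bristles pass only through the open front (-x). One slot is empty. Origin on the table; x away from the robot within 0.35 rad, z up.
- carrier: Fixed plywood jar carrier, 184 x 184 mm, 75 mm high, with 2 x 2 square pockets of 80 mm centred at x, y = +-44 mm; pocket floors 8 mm above the table. Low wire handles on its +x and -x ends stick out 19 mm, 50 mm up. Origin: centre of its underside; x points away from the robot within 0.35 rad, z up.
- brush_jar: Bystander: a jar of the same size (76 x 110 mm) holding upright paint brushes, whose tops reach 190 mm above its underside and stay within 27 mm of its axis. Origin: centre of its underside.
- pencil_jar: Bystander: a jar of the same size holding pencils, whose tops reach 180 mm above its underside and stay within 27 mm of its axis. Origin: centre of its underside.
- lidded_jar: Bystander: a jar of the same size closed by a flat metal lid, 114 mm tall. Origin: centre of its underside.
Not all that is in view belongs to the job. Leave any green or orange look-alike of the brush alone.

How it is judged:
By the outcome, as a careful person would: the job done as asked, in the order asked, and still so for the second after the job is handed in, with the robot touching nothing.
It also fails if it takes over 67 s, if anything falls off the work surface, if the arm or the gripper's body presses on something with over 40 N, if the wrist force passes 120 N, or if a joint passes its speed limit or range.

## Robot

A 6-joint arm with a two-finger parallel gripper is mounted at the origin on the work surface. World frame = base frame: x ahead of the robot, y to its left, z up, the work surface at z = 0. Lengths are in m, angles in rad, forces in N, time in s.
With the tool pointing down it reaches from about 0.25 to 0.8 m from the base axis. Payload 3.9 kg.
Tool frame: the origin (TCP) lies midway between the tips of the shut fingers; the grasp point (between the pads) lies 19 mm behind it; z points along the fingers, y is the line along which they close (so a half turn about z gives the same grasp; the last joint's range is limited). The gripper opens to 85 mm and grips with 20 to 120 N. Pads are 22 mm wide; open, the fingers measure 114 mm over their backs; the gripper's body (76 mm by 85 mm) begins 54 mm behind the grasp point. The pads swing forward as they close: fully open they stand 13 mm farther back than shut.
Start: joints at [1.137, 0.26, -0.138, 1.173, 0, 1.571], TCP at [0.221, 0.476, 0.195] pointing down, gripper open.
Joint ranges: [-2.78, 2.78], [-0.83, 1.72], [-1.28, 1.37], [-1.9, 2.12], [-1.57, 1.48], [-3.14, 3.14]. Speed limits (rad/s): [2.57, 2.57, 3.14, 3.14, 3.14, 3.14].

## Interface

Orientations are given as a unit quaternion [w, x, y, z].
In Python, from station import env gives the robot as it stands.
- The arm moves only by the shell command python3 -m handwheel 'ROWS' [OPENING] [FORCE]. ROWS is JSON, a list of rows, each a list of 4 numbers: the shift along the tool's x, y, z in m, then the turn about the tool's z in rad. A call has 1 to 10 rows; each row is the pose to reach, as a shift and turn from the pose commanded when the call began, along the tool's axes at that moment; what a row does not reach only later rows make up. A row lasts 1/10 s, in which the tool goes at most 50 mm and 8.59 degrees, less where a joint would pass 70% of its speed; a pose out of reach is approached as far as the arm can. A call with a gripper value outside its range is refused whole. OPENING is the finger opening in m, from 0 to 0.0854, set as the call begins (- or left out, the last holds). The fingers move at their own pace and stop on an object; FORCE is the grip in N (left out, the last holds). Time passes only in rows, so rows that repeat a pose let the fingers close. It gives the time, the measured TCP pose, the force, the opening and the grip force at its end, in the units of the state.
- env.read_state(): the state, without advancing time (a new reading comes with each control period).
- env.capture(name): name is "side" or "top" or "wrist"; returns a dict with "color" (384x512x3 uint8, red, green, blue), "z_map" (384x512 float32, m along the optical axis (not along the pixel's ray), 0 where there is no reading), "K" (3x3 intrinsics, pixels), "R" (3x3) and "t" (3): a world point X has camera coordinates R X + t. Camera axes: x right, y down, z forward; pixel columns grow to the right and rows downward; lengths in m; the calibration is good to about 2 mm. The wrist camera is an equidistant fisheye: a pixel r from the principal point sees the ray r / f radians off the axis. A picture is of the moment at which its call begins.
- env.job_done(): hands the job in; it is judged then, once.
Trained networks look in the newest picture that a camera, given by its name, has taken for a name from the list of things; names that differ only in an ending like _2 or _b are one class to them, and where a whole thing is asked for, a point or a joint stands for the part that bears it (a point fixed in the world has none). Each returns a list of dicts, best first, with "score" (0 to 1); they miss things now and then, are a little off and sometimes report something else, mostly with a low value. They report only what shows in the picture. A call takes as long as a camera call. They do not tell look-alikes from the thing itself.
- env.recognise(camera, thing): "location" ([row, column] in pixels, amid what is visible of it).
The state is a dict: "t": time; "qpos": joint angles; "joint_vel": joint speeds; "joint_efforts": joint torques, N m; "tcp_pos": TCP position; "tool_rot": TCP orientation; "ft_force": force on the tool from outside, world axes, zero at the start; "torque": the same for the moment, N m; "grip_width": finger opening in m; "grip_force": force on a finger pad.
Only numpy, scipy, OpenCV 4.12 (cv2) and the standard library are available. Lean on these libraries where they do the work, as an engineer would, in place of code of your own. Each camera call takes 0.05 s, during which the arm holds its last target. There are 200 camera calls.

## Working session

There is one attempt and no reset: what is moved stays moved. The work goes in short steps, Python scripts to look and compute and a shell command to move; the robot and the scene stay as the last step left them, time stands still between calls to the robot, and variables do not carry over. Pictures are saved under pics/ and viewed, at most 11 in all, crops included, and the job is handed in when it is done.

```bash
ls; mkdir -p pics; cat > h.py <<'E'
from station import env
import numpy as np, cv2
def cap(n):
    return env.capture(n)
def pt(c,rc,z=None):
    r,cl=rc; K=c["K"]
    d=c["z_map"][int(round(r)),int(round(cl))] if z is None else z
    p=np.array([(cl-K[0,2])/K[0,0]*d,(r-K[1,2])/K[1,1]*d,d])
    return c["R"].T@(p-c["t"])
def ptz(c,rc,Z):
    K=c["K"]; v=c["R"].T@np.array([(rc[1]-K[0,2])/K[0,0],(rc[0]-K[1,2])/K[1,1],1]); o=-c["R"].T@c["t"]
    return o+v*(Z-o[2])/v[2]
def cloud(c):
    K=c["K"]; h,w=c["z_map"].shape; v,u=np.mgrid[:h,:w]; d=c["z_map"]
    p=np.stack([(u-K[0,2])/K[0,0]*d,(v-K[1,2])/K[1,1]*d,d],-1)
    return (p-c["t"])@c["R"]
E
python3 - <<'E'
from h import *
a=cap("side");b=cap("top")
cv2.imwrite("pics/st.png",cv2.resize(np.vstack([a["color"],b["color"]])[...,::-1],(450,600)) if 0 else a["color"][...,::-1])
cv2.imwrite("pics/top.png",b["color"][...,::-1])
for n,c in(("side",a),("top",b)):
    print(n,"cam at",-c["R"].T@c["t"], c["K"][0,0])
    for th in ["jar","jar_rim","jar_floor","brush","brush_grip","brush_tip","slim_brush","rack","carrier","brush_jar","pencil_jar","lidded_jar"]:
        for d in env.recognise(n,th)[:3]:
            print(th,round(d["score"],2),np.round(d["location"]),np.round(pt(c,d["location"]),3))
s=env.read_state();print(s["t"],s["tcp_pos"],s["tool_rot"])
E
```

```text
pics
side cam at [ 0.06965098 -0.63414252  1.04007989] 500.052032536904
jar 0.85 [256. 296.] [ 0.557 -0.126  0.052]
jar_rim 0.97 [260. 292.] [ 0.553 -0.118  0.028]
jar_floor 0.57 [255. 293.] [ 0.554 -0.117  0.048]
brush 0.93 [146. 218.] [0.544 0.185 0.187]
brush 0.75 [102. 238.] [0.686 0.301 0.187]
brush 0.7 [142. 166.] [0.446 0.279 0.184]
brush_grip 0.87 [143. 167.] [0.449 0.279 0.181]
brush_grip 0.81 [198. 183.] [0.397 0.117 0.148]
brush_tip 0.72 [227. 185.] [0.388 0.112 0.048]
brush_tip 0.64 [173. 170.] [0.443 0.282 0.07 ]
brush_tip 0.5 [178. 218.] [0.54  0.19  0.068]
slim_brush 0.71 [128. 205.] [0.56  0.269 0.179]
rack 0.86 [170. 227.] [0.611 0.258 0.003]
rack 0.66 [255. 298.] [ 0.56  -0.126  0.054]
carrier 0.65 [295. 311.] [ 0.504 -0.238  0.076]
brush_jar 0.56 [234. 322.] [ 0.612 -0.145  0.116]
brush_jar 0.23 [145. 221.] [0.553 0.183 0.187]
pencil_jar 0.7 [175. 219.] [0.547 0.194 0.074]
pencil_jar 0.65 [279. 326.] [ 0.539 -0.242  0.114]
pencil_jar 0.29 [258. 347.] [ 0.61  -0.233  0.12 ]
lidded_jar 0.85 [260. 348.] [ 0.606 -0.238  0.125]
top cam at [0.38450876 0.0358188  1.068852
[... 502 characters left out ...]
77.] [0.549 0.19  0.245]
brush_tip 0.62 [144. 149.] [0.684 0.306 0.079]
brush_tip 0.45 [233. 155.] [0.438 0.279 0.047]
slim_brush 0.6 [181. 143.] [0.548 0.273 0.226]
slim_brush 0.52 [183. 174.] [0.543 0.196 0.25 ]
slim_brush 0.17 [203. 309.] [ 0.54  -0.158  0.013]
rack 0.92 [187. 183.] [0.545 0.187 0.184]
rack 0.69 [182. 175.] [0.545 0.195 0.25 ]
carrier 0.75 [188. 313.] [ 0.567 -0.152  0.113]
brush_jar 0.92 [170. 305.] [ 0.618 -0.131  0.107]
pencil_jar 0.77 [199. 343.] [ 0.537 -0.233  0.108]
pencil_jar 0.66 [189. 297.] [ 0.571 -0.117  0.06 ]
lidded_jar 0.82 [168. 338.] [ 0.62  -0.218  0.121]
1.3 [0.22068578 0.47637395 0.19501061] [1.43756267e-05 2.15212151e-01 9.76567320e-01 1.60800709e-05]
```

View pics/st.png

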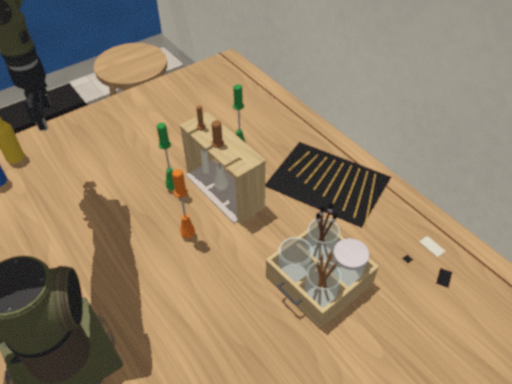

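View pics/top.png

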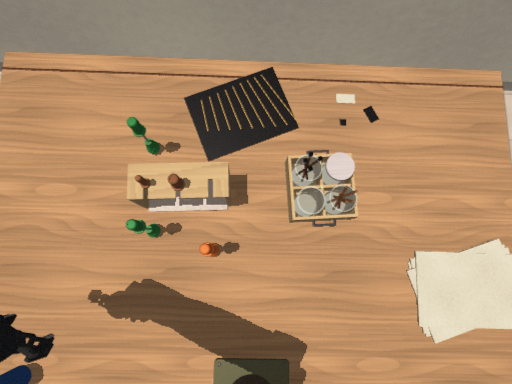

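The side picture shows the rack with a slim handle at (118,200) and a thick handle at (133,217). The open, empty jar is at (255,296), with the paint-brush, pencil and lidded jars beside it. Green look-alikes are at (135,165) and (97,238), and an orange one at (183,180). In the top picture the thick handle is at (181,177), in the middle slot. The slim handle is at (181,143), the free slot at column 210, and the empty jar at (203,309).

Brush candidates (top): (226,143) and (134,141) are green, (250,209) is orange, (181,143) is the slim one, and (181,177) is brown, thick and hanging in the rack. The last one fits. I'll confirm it in a crop and measure.

```bash
python3 - <<'E'
from h import *
cl={}
A={}
for n in("side","top"):
    c=cap(n);A[n]=c;P=cloud(c);P=P[c["z_map"]>0];cl[n]=P
    def rect(m,t):
        q=P[m]; 
        if len(q)<20: print(n,t,len(q));return
        r=cv2.minAreaRect((q[:,:2]*1000).astype(np.float32)); print(n,t,len(q),np.round(r[0],1),np.round(r[1],1),round(r[2],1),"medz",np.median(q[:,2]))
    x,y,z=P.T
    rect((abs(z-.18)<.006)&(abs(x-.545)<.09)&(abs(y-.19)<.14),"shelf")
    rect((abs(z-.075)<.006)&(abs(x-.57)<.13)&(abs(y+.17)<.13),"carrier")
    for t,(X,Y) in {"thick":(.547,.19),"slim":(.55,.272)}.items():
        rect((z>.238)&(z<.27)&(np.hypot(x-X,y-Y)<.03),t+" top")
        q=P[(z>.195)&(z<.235)&(np.hypot(x-X,y-Y)<.03)]
        if len(q): print(n,t,"side mean",q.mean(0),len(q),q.min(0),q.max(0))
    rect((z>.112)&(z<.125)&(np.hypot(x-.532,y+.13)<.045),"rim")
    rect((z>.115)&(z<.13)&(np.hypot(x-.62,y+.218)<.05),"lid")
    rect((z<.03)&(np.hypot(x-.537,y+.145)<.04),"jarfloor")
a=cv2.resize(A["top"]["color"][150:225,115:235],(720,450),interpolation=2)[...,::-1]
cv2.imwrite("pics/crop.png",a)
a=cv2.resize(A["top"]["color"][140:240,270:370],(600,600),interpolation=2)[...,::-1]
cv2.imwrite("pics/crop2.png",a)
print(env.read_state()["t"])
E
```

```text
side shelf 2028 [536.8 198.2] [149.6 256.2] 4.1 medz 0.18108088184240068
side carrier 1321 [ 581.3 -186.4] [188.3 187. ] 5.2 medz 0.07566060049089204
side thick top 83 [551.7 195.4] [22.3 22.6] 54.9 medz 0.24867993819170298
side thick side mean [0.5491601  0.19074485 0.21475872] 123 [0.5399586  0.18208492 0.1953592 ] [0.56714882 0.20897838 0.23496276]
side slim top 36 [552.9 276.2] [16.7 14.1] 77.3 medz 0.24612170043545967
side slim side mean [0.55090003 0.27378745 0.21529839] 74 [0.5450314  0.26924744 0.19600334] [0.56039268 0.28324236 0.23495645]
side rim 168 [ 530.4 -136.4] [77.6 56.6] 9.6 medz 0.11804697594402752
side lid 899 [ 625.5 -218.6] [91.6 88.7] 55.6 medz 0.12306582688749913
side jarfloor 17
top shelf 3135 [536.7 199.4] [146.6 249.9] 4.5 medz 0.18106566489970072
top carrier 790 [ 580.6 -183.9] [184.8 185. ] 4.5 medz 0.07538788695165728
top thick top 103 [552.4 200.1] [24.4 23.8] 23.5 medz 0.2497634211700411
top thick side mean [0.54542687 0.194502   0.21678759] 50 [0.53977654 0.18811328 0.19519825] [0.56018104 0.20856441 0.23492232]
top slim top 41 [551.8 279.7] [14.  13.3] 0.9 medz 0.24880770532497545
top slim side mean [0.54859516 0.27607627 0.21449928] 36 [0.54451516 0.2728517  0.1950901 ] [0.55654779 0.28352221 0.23261791]
top rim 127 [ 532.  -136.5] [77.2 63.7] 3.8 medz 0.11711472584830439
top lid 679 [ 621.4 -221.7] [89.9 89.6] 47.5 medz 0.1223644151933428
top jarfloor 290 [ 543.5 -147.9] [75.  45.4] 49.4 medz 0.015108896263728928
1.4
```

View pics/crop.png

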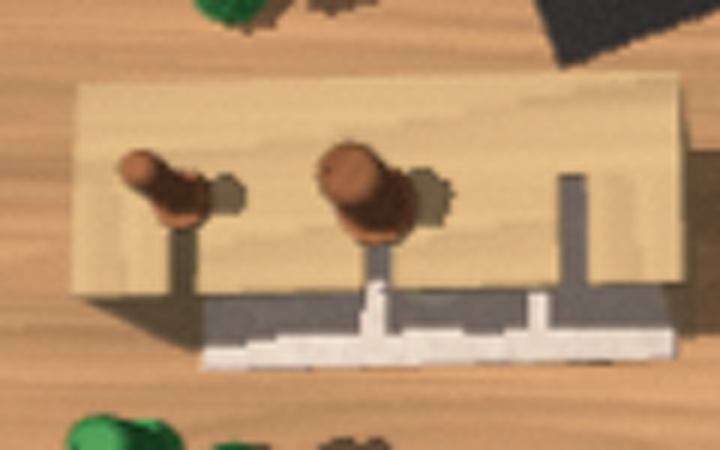

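View pics/crop2.png

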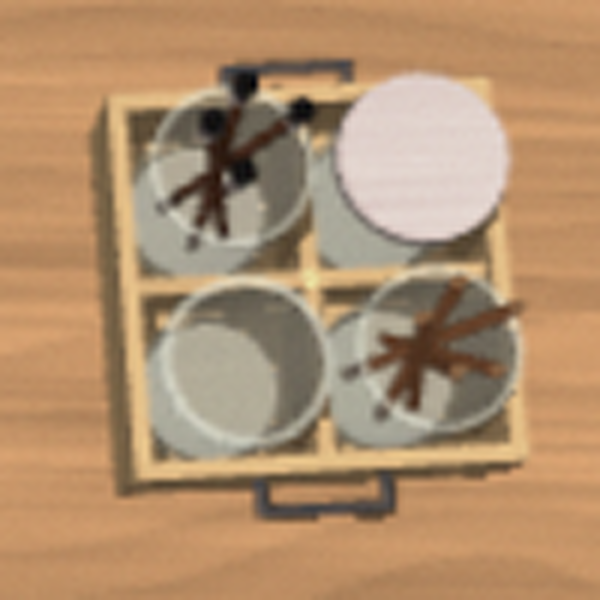

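The crops confirm the thick brown brush in the rack's middle slot, at crop (350,175), with the slim one at (140,170). The open, empty jar is at crop 2 (245,365), in the carrier's near-left pocket. Next I'll refine the rack yaw and the rim centre.

```bash
python3 - <<'E'
from h import *
from scipy.optimize import least_squares
for n in("side","top"):
    c=cap(n);P=cloud(c)
    m=(c["z_map"]>0);x,y,z=P[m].T
    s=(abs(z-.181)<.004)&(abs(x-.55)<.09)&(abs(y-.195)<.14)
    for nm,f in(("back",np.max),("front",lambda v:np.percentile(v,0))):
        yy=[];xx=[]
        for b in np.arange(.09,.31,.008):
            k=s&(abs(y-b)<.004)
            if k.sum()>3: yy.append(b);xx.append(f(x[k]))
        xx=np.array(xx);yy=np.array(yy);p=np.polyfit(yy,xx,1)
        for _ in range(3):
            r=abs(xx-np.polyval(p,yy));g=r<=max(.003,np.median(r));p=np.polyfit(yy[g],xx[g],1)
        print(n,nm,"yaw deg",np.degrees(np.arctan(-p[0])),"x at y=.2",np.polyval(p,.2))
    yb=[(b,y[s&(abs(x-b)<.004)].min(),y[s&(abs(x-b)<.004)].max()) for b in np.arange(.525,.595,.01)]
    print(np.round(yb,3).tolist())
    k=(z>.113)&(z<.123)&(np.hypot(x-.532,y+.143)<.048)
    q=np.c_[x[k],y[k]]
    r=least_squares(lambda v:np.hypot(*(q-v).T)-.037,[.533,-.144],loss="soft_l1",f_scale=.002)
    print("rim",r.x,k.sum(),"rms",np.sqrt(np.mean(r.fun**2)))
    # slot pixels: holes near front
    k=(z<.17)&(abs(x-.53)<.012)&(abs(y-.117)<.02)
    if k.sum(): print("slot empty y",[ (round(b,3),round(float(y[s&(abs(x-b)<.003)&(y<.2)].max()),3)) for b in (.52,.53)])
E
```

```text
side back yaw deg 3.6951851417308297 x at y=.2 0.609212885419134
side front yaw deg 2.962801712139009 x at y=.2 0.5184969837968907
[[0.525, 0.07, 0.322], [0.535, 0.07, 0.326], [0.545, 0.072, 0.326], [0.555, 0.071, 0.326], [0.565, 0.073, 0.326], [0.575, 0.074, 0.305], [0.585, 0.073, 0.327]]
rim [ 0.53234964 -0.14691326] 259 rms 0.002021788943289558
slot empty y [(0.52, 0.192), (0.53, 0.193)]
top back yaw deg 3.2781641848776983 x at y=.2 0.6072386118916462
top front yaw deg 2.96845388156095 x at y=.2 0.5183254089351261
[[0.525, 0.075, 0.322], [0.535, 0.075, 0.324], [0.545, 0.078, 0.325], [0.555, 0.078, 0.326], [0.565, 0.078, 0.327], [0.575, 0.079, 0.327], [0.585, 0.079, 0.328]]
rim [ 0.53199313 -0.14329843] 169 rms 0.0017165261623881432
slot empty y [(0.52, 0.193), (0.53, 0.194)]
```

```bash
python3 -m handwheel '[[0,0,-0.045,0],[-0.02,-0.005,-0.09,-0.1],[-0.06,-0.016,-0.12,-0.2],[-0.105,-0.028,-0.135,-0.3],[-0.15,-0.04,-0.135,-0.4],[-0.2,-0.054,-0.135,-0.494],[-0.248,-0.067,-0.135,-0.494],[-0.296,-0.08,-0.135,-0.494],[-0.344,-0.093,-0.135,-0.494],[-0.39,-0.106,-0.135,-0.494]]' 0.0854 40
```

```text
t: 2.5
tcp_pos: [0.5314, 0.2146, 0.3301]
tool_rot: [0.0, -0.03, 1.0, 0.0]
ft_force: [0.9, 1.3, -0.3]
grip_width: 0.0859
grip_force: 0.0
```

```bash
python3 -m handwheel '[[-0.021,-0.0186,0,0],[-0.021,-0.0186,0.02,0],[-0.021,-0.0186,0.06,0],[-0.021,-0.0186,0.095,0],[-0.021,-0.0186,0.12,0],[-0.021,-0.0186,0.134,0],[-0.021,-0.0186,0.134,0]]' && python3 - <<'E'
from h import *
s=env.read_state();print(s["tcp_pos"],s["ft_force"])
c=cap("wrist");cv2.imwrite("pics/w1.png",c["color"][...,::-1])
E
```

```text
t: 3.2
tcp_pos: [0.5502, 0.1983, 0.1934]
tool_rot: [-0.003, -0.03, 1.0, -0.001]
ft_force: [-1.0, 0.9, -0.0]
grip_width: 0.0852
grip_force: 0.0
[0.55020716 0.19826027 0.19337524] [-1.02588952  0.94949552 -0.02669024]
```

View pics/w1.png

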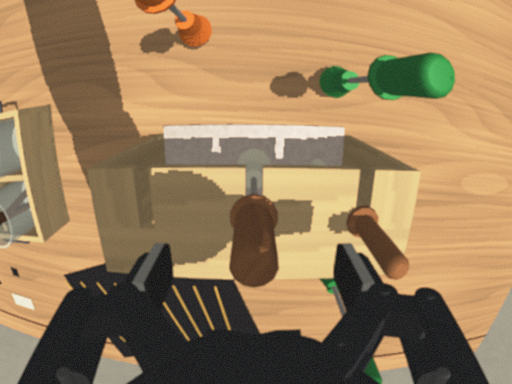

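The wrist view shows the handle (254,240) centred between the open fingers, with the slim brush clear at (380,245). Closing now.

```bash
python3 -m handwheel '[[0,0,0,0],[0,0,0,0],[0,0,0,0],[0,0,0,0],[0,0,0,0],[0,0,0,0]]' 0.015 50; python3 -m handwheel '[[0,0,0,0],[0,0,-0.003,0],[0,0,-0.006,0],[0,0,-0.01,0],[0,0,-0.01,0]]'
```

```text
t: 3.85
tcp_pos: [0.5526, 0.1991, 0.1969]
tool_rot: [0.001, -0.03, 1.0, 0.0]
ft_force: [-0.5, -0.5, 5.5]
grip_width: 0.0241
grip_force: 49.0
t: 4.35
tcp_pos: [0.5522, 0.1991, 0.2063]
tool_rot: [0.0, -0.03, 1.0, 0.0]
ft_force: [-0.2, 0.5, -1.3]
grip_width: 0.0238
grip_force: 49.1
```

```bash
python3 -m handwheel '[[0.012,0,0,0],[0.032,0,0,0],[0.055,0,0,0],[0.078,0,0,0],[0.09,0,0,0],[0.09,0,-0.02,0],[0.09,0,-0.06,0],[0.09,0,-0.1,0],[0.09,0,-0.13,0],[0.09,0,-0.13,0]]'; python3 - <<'E'
from h import *
s=env.read_state();p=np.array(s["tcp_pos"]);print(s["t"],p,s["tool_rot"],s["ft_force"])
c=cap("side");cv2.imwrite("pics/s2.png",cv2.resize(c["color"][60:320,100:400],(750,600),interpolation=2)[...,::-1])
P=cloud(c)[c["z_map"]>0]
for a in np.arange(.14,.35,.02):
    q=P[(abs(P[:,2]-a)<.01)&(np.hypot(P[:,0]-p[0],P[:,1]-p[1])<.04)]
    if len(q): print(round(a,2),len(q),q.mean(0).round(3),np.ptp(q,axis=0).round(3))
E
```

```text
t: 5.35
tcp_pos: [0.4648, 0.1946, 0.3406]
tool_rot: [0.004, -0.03, 1.0, 0.002]
ft_force: [1.6, 0.7, -1.7]
grip_width: 0.024
grip_force: 49.3
5.35 [0.46482107 0.19457434 0.34056938] [ 0.00432041 -0.03008351  0.99953677  0.00160076] [ 1.58678407  0.71773494 -1.69665024]
0.16 6 [0.463 0.186 0.167] [0.024 0.009 0.005]
0.18 91 [0.464 0.184 0.182] [0.037 0.028 0.02 ]
0.2 93 [0.464 0.185 0.2  ] [0.032 0.03  0.02 ]
0.22 76 [0.465 0.187 0.22 ] [0.024 0.023 0.02 ]
0.24 54 [0.466 0.193 0.237] [0.018 0.021 0.02 ]
0.26 14 [0.467 0.193 0.261] [0.006 0.006 0.018]
0.28 18 [0.467 0.194 0.279] [0.007 0.007 0.02 ]
0.3 17 [0.466 0.194 0.299] [0.004 0.007 0.017]
0.32 40 [0.463 0.187 0.326] [0.031 0.022 0.02 ]
0.34 97 [0.462 0.186 0.338] [0.032 0.03  0.019]
```

View pics/s2.png

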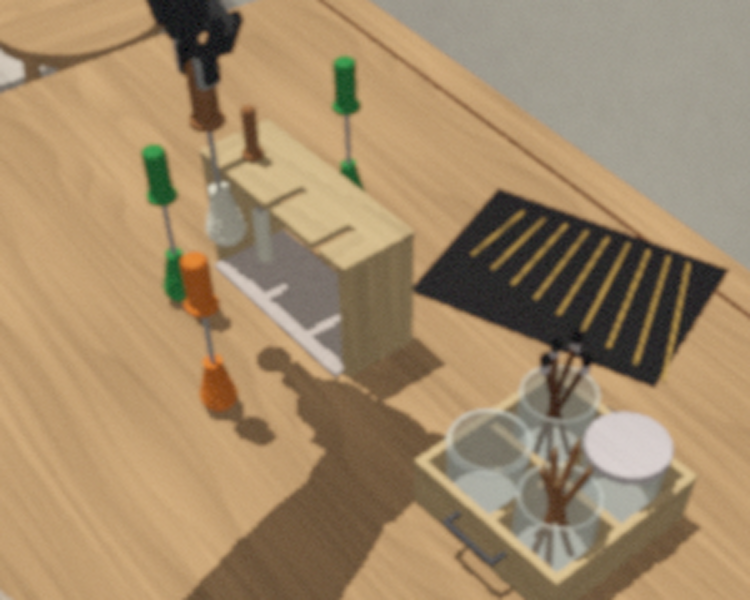

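The brush is held upright, with its bristles at crop (225,215), and the slim brush still hangs. Moving over the jar.

```bash
python3 -m handwheel '[[0,-0.025,0,0],[0,-0.065,0,0],[0,-0.11,0,0],[-0.005,-0.155,0,0],[-0.012,-0.2,0,0],[-0.022,-0.245,0,0],[-0.032,-0.285,0,0],[-0.042,-0.318,0,0],[-0.047,-0.337,0,0],[-0.047,-0.343,0,0]]'; python3 -m handwheel '[[0,0,0,0],[0,0,0,0],[0,0,0,0],[0,0,0,0],[0,0,0,0]]'; python3 - <<'E'
from h import *
from scipy.optimize import least_squares
s=env.read_state();p=np.array(s["tcp_pos"]);print(s["t"],p,s["ft_force"])
for n in("side","top"):
    c=cap(n)
    P=cloud(c)[c["z_map"]>0]
    for a in (.185,.2,.22,.27,.29):
        q=P[(abs(P[:,2]-a)<.01)&(np.hypot(P[:,0]-p[0],P[:,1]-p[1])<.035)]
        if len(q): print(n,a,len(q),q.mean(0).round(4),q.min(0).round(3),q.max(0).round(3))
    x,y,z=P.T
    k=(z>.113)&(z<.123)&(np.hypot(x-.532,y+.145)<.048);q=np.c_[x[k],y[k]]
    r=least_squares(lambda v:np.hypot(*(q-v).T)-.037,[.533,-.144],loss="soft_l1",f_scale=.002)
    print("rim",r.x,len(q))
    cv2.imwrite(f"pics/j_{n}.png",c["color"][...,::-1])
c=env.capture("wrist");cv2.imwrite("pics/w3.png",c["color"][...,::-1])
E
```

```text
t: 6.4
tcp_pos: [0.5299, -0.148, 0.3335]
tool_rot: [-0.002, -0.029, 1.0, 0.0]
ft_force: [-0.1, 0.5, -1.5]
grip_width: 0.024
grip_force: 49.3
t: 6.9
tcp_pos: [0.5297, -0.1452, 0.3363]
tool_rot: [0.0, -0.031, 1.0, -0.0]
ft_force: [0.4, -0.7, -1.1]
grip_width: 0.0242
grip_force: 49.3
6.9 [ 0.529718   -0.14523605  0.33633214] [ 0.39210132 -0.68926303 -1.09125125]
side 0.185 130 [ 0.523  -0.1545  0.185 ] [ 0.511 -0.165  0.175] [ 0.549 -0.131  0.195]
side 0.2 116 [ 0.5236 -0.1527  0.1995] [ 0.514 -0.163  0.19 ] [ 0.544 -0.133  0.21 ]
side 0.22 85 [ 0.526  -0.1512  0.2196] [ 0.519 -0.16   0.211] [ 0.541 -0.138  0.23 ]
side 0.27 19 [ 0.5296 -0.1472  0.27  ] [ 0.527 -0.149  0.261] [ 0.533 -0.145  0.278]
side 0.29 20 [ 0.5289 -0.1467  0.2899] [ 0.526 -0.149  0.28 ] [ 0.532 -0.144  0.299]
rim [ 0.53270438 -0.14654108] 206
top 0.185 68 [ 0.5244 -0.136   0.1848] [ 0.512 -0.16   0.175] [ 0.548 -0.126  0.195]
top 0.2 55 [ 0.5252 -0.1371  0.1988] [ 0.513 -0.157  0.19 ] [ 0.546 -0.128  0.21 ]
top 0.22 43 [ 0.526  -0.1388  0.218 ] [ 0.518 -0.154  0.21 ] [ 0.541 -0.132  0.23 ]
top 0.27 3 [ 0.5278 -0.1418  0.2701] [ 0.527 -0.143  0.268] [ 0.529 -0.141  0.271]
rim [ 0.53211981 -0.14338395] 153
```

View pics/w3.png

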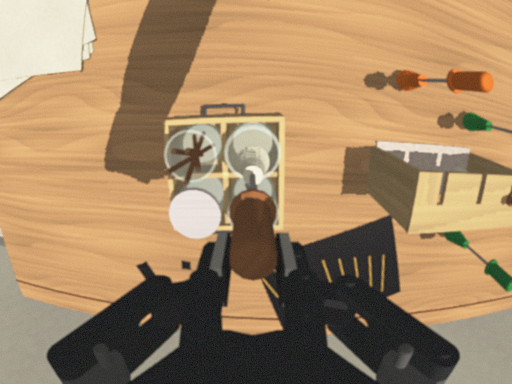

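The bristles are centred over the open jar (255,150 in the wrist view), within about 2 mm. Going down inside now.

```bash
python3 -m handwheel '[[-0.002,0,0.015,0],[-0.002,0,0.045,0],[-0.002,0,0.075,0],[-0.002,0,0.1,0],[-0.002,0,0.12,0],[-0.002,0,0.13,0],[-0.002,0,0.133,0],[-0.002,0,0.136,0],[-0.002,0,0.136,0],[-0.002,0,0.136,0]]';  python3 -m handwheel '[[0,0,0.002,0],[0,0,0.003,0],[0,0,0.003,0]]'
```

```text
t: 8.05
tcp_pos: [0.5325, -0.1461, 0.201]
tool_rot: [0.001, -0.03, 1.0, -0.0]
ft_force: [0.2, -1.6, -1.0]
grip_width: 0.0241
grip_force: 49.3
t: 8.35
tcp_pos: [0.5318, -0.1459, 0.197]
tool_rot: [-0.0, -0.03, 1.0, 0.0]
ft_force: [-0.1, -0.1, -1.1]
grip_width: 0.024
grip_force: 49.3
```

```bash
python3 -m handwheel '[[0,0,0.001,0],[0,0,0.001,0],[0,0,0.002,0],[0,0,0.002,0]]'
```

```text
t: 8.75
tcp_pos: [0.5324, -0.1461, 0.1957]
tool_rot: [0.001, -0.03, 1.0, -0.0]
ft_force: [-0.0, 0.4, 2.8]
grip_width: 0.0239
grip_force: 49.7
```

The floor is felt at TCP z ≈ 0.195 (a light 4 N touch). Backing off 2 mm and pressing on the far wall.

```bash
python3 -m handwheel '[[0,0,-0.002,0],[-0.008,0,-0.002,0],[-0.016,0,-0.002,0],[-0.02,0,-0.002,0],[-0.023,0,-0.0015,0],[-0.023,0,-0.0015,0],[-0.023,0,-0.0015,0]]'
```

```text
t: 9.45
tcp_pos: [0.5544, -0.1444, 0.1961]
tool_rot: [-0.001, -0.03, 1.0, 0.0]
ft_force: [-0.4, -0.6, -1.5]
grip_width: 0.0239
grip_force: 49.4
```

```bash
python3 - <<'E'
from h import *
for _ in range(1):
    s=env.read_state();print(s["t"],np.array(s["tcp_pos"]).round(4),np.array(s["ft_force"]).round(2),np.array(s["torque"]).round(3))
E
python3 -m handwheel '[[0,0,0,0],[0,0,-0.008,0],[0,0,-0.02,0],[0,0,-0.034,0],[0,0,-0.048,0],[0,0,-0.062,0],[0,0,-0.073,0],[0,0,-0.0785,0],[0,0,-0.0785,0],[0,0,-0.0785,0]]'
python3 - <<'E'
from h import *
s=env.read_state();p=np.array(s["tcp_pos"]);print(s["t"],p.round(4),np.array(s["ft_force"]).round(2),np.array(s["torque"]).round(3))
for n in("side","top"):
    c=cap(n);x,y,z=(P:=cloud(c)[c["z_map"]>0]).T
    for a in (.13,.145,.16,.2,.23):
        q=P[(abs(z-a)<.006)&(np.hypot(x-p[0],y-p[1])<.03)]
        if len(q): print(n,a,len(q),q.mean(0).round(4),q.min(0).round(3),q.max(0).round(3))
    k=(z>.113)&(z<.123)&(abs(np.hypot(x-.532,y+.145)-.037)<.008);print(n,k.sum())
    cv2.imwrite(f"pics/f_{n}.png",cv2.resize(c["color"][200:320,240:400] if n=="side" else c["color"][140:260,250:410],(800,600),interpolation=2)[...,::-1])
E
```

```text
9.45 [ 0.5544 -0.1444  0.1961] [-0.37 -0.56 -1.47] [-0.033  0.177 -0.019]
t: 10.45
tcp_pos: [0.5546, -0.1445, 0.2749]
tool_rot: [-0.0, -0.03, 1.0, 0.0]
ft_force: [-0.0, -0.4, -1.5]
grip_width: 0.0243
grip_force: 49.4
10.45 [ 0.5546 -0.1445  0.2749] [-0.01 -0.36 -1.5 ] [-0.027  0.146  0.018]
side 0.13 68 [ 0.5402 -0.1532  0.1299] [ 0.529 -0.163  0.124] [ 0.561 -0.133  0.136]
side 0.145 61 [ 0.5412 -0.1521  0.1448] [ 0.535 -0.161  0.139] [ 0.555 -0.135  0.151]
side 0.16 48 [ 0.5441 -0.1502  0.16  ] [ 0.536 -0.157  0.155] [ 0.558 -0.138  0.166]
side 0.2 11 [ 0.5497 -0.1465  0.2003] [ 0.547 -0.15   0.195] [ 0.552 -0.143  0.205]
side 0.23 9 [ 0.5513 -0.1459  0.2295] [ 0.549 -0.147  0.225] [ 0.556 -0.144  0.234]
side 229
top 0.13 33 [ 0.539  -0.1377  0.1296] [ 0.53  -0.158  0.124] [ 0.562 -0.127  0.136]
top 0.145 27 [ 0.5433 -0.138   0.1451] [ 0.535 -0.156  0.139] [ 0.558 -0.13   0.15 ]
top 0.16 20 [ 0.5428 -0.1394  0.1592] [ 0.536 -0.153  0.155] [ 0.554 -0.132  0.166]
top 0.2 4 [ 0.5486 -0.1419  0.1991] [ 0.547 -0.144  0.195] [ 0.55  -0.14   0.203]
top 160
```

View pics/f_side.png

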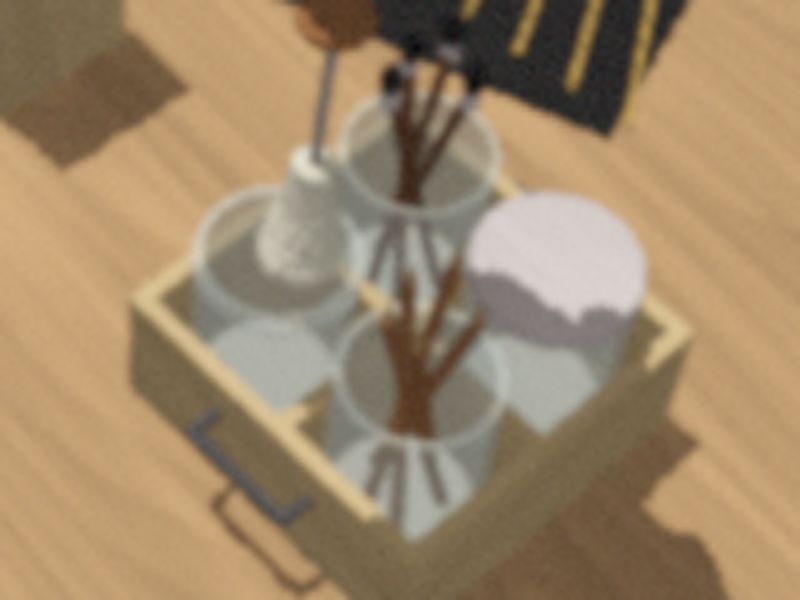

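The bristles lean on the far wall near the rim, with about 9 mm of bend, and the jar stands. Now the second far stroke.

```bash
python3 -m handwheel '[[0,0,0.01,0],[0,0,0.024,0],[0,0,0.04,0],[0,0,0.056,0],[0,0,0.07,0],[0,0,0.0765,0],[0,0,0.0785,0],[0,0,0.0785,0],[0,0,0.0785,0]]'; python3 -m handwheel '[[0,0,-0.008,0],[0,0,-0.02,0],[0,0,-0.034,0],[0,0,-0.048,0],[0,0,-0.062,0],[0,0,-0.073,0],[0,0,-0.0785,0],[0,0,-0.0785,0],[0,0,-0.0785,0]]'; python3 -m handwheel '[[0.01,0,0,0],[0.023,0,0,0],[0.023,0,0.01,0],[0.023,0,0.03,0],[0.023,0,0.05,0],[0.023,0,0.066,0],[0.023,0,0.074,0],[0.032,0,0.0765,0],[0.04,0,0.0765,0],[0.044,0,0.0765,0]]'; python3 -m handwheel '[[0.001,0,0.002,0],[0.001,0,0.002,0],[0.001,0,0.002,0]]'; python3 - <<'E'
from h import *
s=env.read_state();print(s["torque"])
E
```

```text
t: 11.45
tcp_pos: [0.5549, -0.1446, 0.1968]
tool_rot: [0.0, -0.03, 1.0, -0.0]
ft_force: [0.7, -0.2, -1.0]
grip_width: 0.0239
grip_force: 49.6
t: 12.35
tcp_pos: [0.5547, -0.1445, 0.2749]
tool_rot: [-0.0, -0.03, 1.0, -0.0]
ft_force: [-0.9, 0.3, -0.8]
grip_width: 0.0241
grip_force: 49.5
t: 13.35
tcp_pos: [0.5102, -0.1473, 0.1993]
tool_rot: [0.0, -0.03, 1.0, -0.0]
ft_force: [0.7, -0.2, -0.8]
grip_width: 0.0241
grip_force: 49.4
t: 13.65
tcp_pos: [0.5104, -0.1473, 0.197]
tool_rot: [0.001, -0.03, 1.0, -0.0]
ft_force: [0.2, -0.1, -1.3]
grip_width: 0.0239
grip_force: 49.4
[-0.01173266 -0.21335516  0.00643012]
```

```bash
U='' ; python3 -m handwheel '[[0,0,-0.008,0],[0,0,-0.02,0],[0,0,-0.034,0],[0,0,-0.048,0],[0,0,-0.062,0],[0,0,-0.073,0],[0,0,-0.0785,0],[0,0,-0.0785,0],[0,0,-0.0785,0]]'; python3 -m handwheel '[[0,0,0.01,0],[0,0,0.024,0],[0,0,0.04,0],[0,0,0.056,0],[0,0,0.07,0],[0,0,0.0765,0],[0,0,0.0785,0],[0,0,0.0785,0],[0,0,0.0785,0]]'; python3 -m handwheel '[[0,0,-0.008,0],[0,0,-0.02,0],[0,0,-0.034,0],[0,0,-0.048,0],[0,0,-0.062,0],[0,0,-0.073,0],[0,0,-0.0785,0],[0,0,-0.0785,0],[0,0,-0.0785,0]]'; python3 - <<'E'
from h import *
s=env.read_state();p=np.array(s["tcp_pos"]);print(s["t"],s["torque"])
for n in("side","top"):
    c=cap(n);x,y,z=(P:=cloud(c)[c["z_map"]>0]).T
    for a in (.13,.145,.2,.23):
        q=P[(abs(z-a)<.006)&(np.hypot(x-p[0]-.005,y-p[1])<.032)]
        if len(q): print(n,a,len(q),q.min(0).round(3),q.max(0).round(3))
    cv2.imwrite(f"pics/n_{n}.png",cv2.resize(c["color"][200:320,240:400],(800,600),interpolation=2)[...,::-1])
E
```

```text
t: 14.55
tcp_pos: [0.5098, -0.1472, 0.2748]
tool_rot: [-0.0, -0.03, 1.0, 0.0]
ft_force: [-0.0, -0.2, -1.7]
grip_width: 0.0241
grip_force: 49.4
t: 15.45
tcp_pos: [0.51, -0.1472, 0.1968]
tool_rot: [0.0, -0.03, 1.0, -0.0]
ft_force: [0.1, 0.2, -1.7]
grip_width: 0.0237
grip_force: 49.6
t: 16.35
tcp_pos: [0.5098, -0.1472, 0.2748]
tool_rot: [-0.0, -0.03, 1.0, 0.0]
ft_force: [0.4, 0.8, -1.2]
grip_width: 0.024
grip_force: 49.5
16.35 [ 0.02541738 -0.20077138 -0.00243886]
side 0.13 62 [ 0.501 -0.166  0.124] [ 0.536 -0.136  0.136]
side 0.145 49 [ 0.503 -0.162  0.14 ] [ 0.53  -0.14   0.151]
side 0.2 8 [ 0.512 -0.15   0.196] [ 0.518 -0.148  0.206]
side 0.23 10 [ 0.51  -0.151  0.225] [ 0.515 -0.148  0.236]
top 0.13 26 [ 0.502 -0.157  0.125] [ 0.533 -0.127  0.136]
top 0.145 22 [ 0.504 -0.158  0.139] [ 0.53  -0.132  0.151]
top 0.2 2 [ 0.513 -0.143  0.194] [ 0.515 -0.143  0.195]
```

View pics/n_side.png

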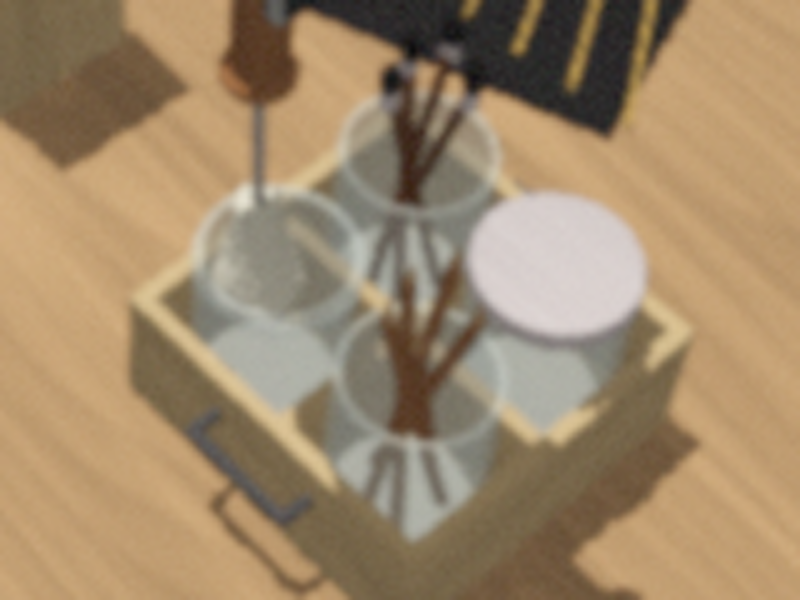

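The near strokes are done and the jar still stands (crop 280,300). Releasing the wall, lifting out and returning along the same path.

```bash
python3 -m handwheel '[[-0.01,0,0,0],[-0.022,0,0,0],[-0.022,0,-0.015,0],[-0.022,0,-0.04,0],[-0.022,0,-0.061,0],[-0.022,0,-0.061,0]]'; python3 -m handwheel '[[0,0.02,0,0],[0.01,0.06,0,0],[0.02,0.1,0,0],[0.032,0.145,0,0],[0.042,0.19,0,0],[0.049,0.235,0,0],[0.049,0.275,0,0],[0.049,0.31,0,0],[0.049,0.335,0,0],[0.049,0.343,0,0]]';  python3 -m handwheel '[[0,0,0,0],[0,0,0.025,0],[0,0,0.06,0],[0,0,0.095,0],[0,0,0.12,0],[0,0,0.128,0],[0,0,0.128,0],[0,0,0.128,0],[0,0,0.128,0],[0,0,0.128,0]]'
python3 - <<'E'
from h import *
s=env.read_state();p=np.array(s["tcp_pos"]);print(s["t"],p,s["torque"])
for n in("side","top"):
    c=cap(n);P=cloud(c)[c["z_map"]>0];x,y,z=P.T
    for a in (.1,.155,.17,.195,.22):
        q=P[(abs(z-a)<.007)&(np.hypot(x-p[0],y-p[1])<.03)]
        if len(q): print(n,a,len(q),q.mean(0).round(4),q.min(0).round(3),q.max(0).round(3))
    # slot edges on the shelf: gaps in shelf-level points along y, near front
    for b in (.523,.53,.537):
        k=(abs(x-b)<.003)&(abs(y-.2)<.035); 
        print(n,b,sorted((round(float(v),4),round(float(w),3)) for v,w in zip(y[k],z[k]) if abs(v-.2)<.014)[::1][:24] if n=="side" else (y[k&(abs(z-.181)<.004)&(y<.2)].max(initial=0),y[k&(abs(z-.181)<.004)&(y>.2)].min(initial=9)))
c=env.capture("wrist");cv2.imwrite("pics/w4.png",c["color"][...,::-1])
E
```

```text
t: 17.05
tcp_pos: [0.5341, -0.1462, 0.3383]
tool_rot: [0.002, -0.03, 1.0, -0.001]
ft_force: [-0.2, -0.3, -0.7]
grip_width: 0.0243
grip_force: 49.4
t: 18.05
tcp_pos: [0.4619, 0.1961, 0.3343]
tool_rot: [-0.001, -0.032, 0.999, -0.0]
ft_force: [-0.4, -0.8, -2.4]
grip_width: 0.024
grip_force: 49.4
t: 19.05
tcp_pos: [0.4633, 0.1938, 0.2094]
tool_rot: [0.001, -0.03, 1.0, 0.0]
ft_force: [-0.3, -0.9, -0.7]
grip_width: 0.0239
grip_force: 49.4
19.05 [0.46328686 0.19384715 0.20939194] [ 0.0015603   0.01225469 -0.00323127]
side 0.1 46 [0.4633 0.1894 0.1013] [0.454 0.181 0.093] [0.475 0.202 0.107]
side 0.155 10 [0.4638 0.192  0.1559] [0.461 0.191 0.15 ] [0.466 0.197 0.161]
side 0.17 9 [0.4636 0.1917 0.169 ] [0.461 0.189 0.163] [0.466 0.195 0.176]
side 0.195 56 [0.4603 0.1862 0.1987] [0.448 0.174 0.192] [0.481 0.205 0.202]
side 0.22 45 [0.4605 0.1852 0.22  ] [0.451 0.179 0.213] [0.474 0.196 0.227]
side 0.523 [(0.1866, 0.182), (0.1871, 0.17), (0.1872, 0.185), (0.1873, 0.005), (0.1876, 0.01), (0.1876, 0.176), (0.1877, 0.006), (0.1887, 0.183), (0.1891, 0.181), (0.1895, 0.006), (0.1905, 0.178), (0.1909
[... 794 characters left out ...]
36, 0.18), (0.1957, 0.008), (0.1977, 0.007), (0.2013, 0.011), (0.2017, 0.006), (0.2024, 0.177), (0.2028, 0.007), (0.2035, 0.179), (0.204, 0.012), (0.2046, 0.177), (0.2047, 0.007), (0.2051, 0.171), (0.2056, 0.184), (0.2057, 0.182), (0.2058, 0.007)]
top 0.1 24 [0.459  0.1916 0.1028] [0.453 0.185 0.094] [0.465 0.199 0.106]
top 0.195 25 [0.4521 0.1893 0.1993] [0.447 0.179 0.197] [0.46  0.202 0.202]
top 0.22 6 [0.4518 0.1918 0.2178] [0.45  0.188 0.214] [0.453 0.196 0.225]
top 0.523 (np.float64(0.19347922125386927), np.float64(0.20576485410644244))
top 0.53 (np.float64(0.1935367413001572), np.float64(0.20557939890747454))
top 0.537 (np.float64(0.19433472031319818), np.float64(0.20573678891880087))
```

View pics/w4.png

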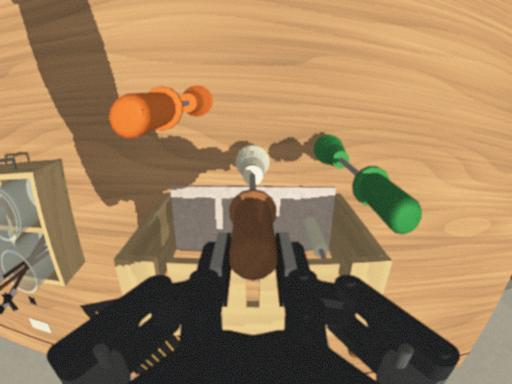

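The brush is aligned in front of its slot. Sliding in, checking forces, then lowering.

```bash
python3 -m handwheel '[[-0.01,0,0,0],[-0.028,0,0,0],[-0.045,0,0,0],[-0.06,0,0,0],[-0.075,0,0,0],[-0.087,0,0,0],[-0.092,0,0,0],[-0.092,0,0,0],[-0.092,0,0,0]]'; python3 - <<'E'
from h import *
s=env.read_state();print(s["torque"])
E
python3 -m handwheel '[[0,0,0.004,0],[0,0,0.008,0],[0,0,0.0105,0],[0,0,0.0115,0],[0,0,0.0115,0],[0,0,0.0115,0]]'; python3 - <<'E'
from h import *
s=env.read_state();p=np.array(s["tcp_pos"]);print(s["torque"])
for n in("side",):
    c=cap(n);P=cloud(c)[c["z_map"]>0];x,y,z=P.T
    for a in (.04,.06,.08,.1,.13,.15,.195):
        q=P[(abs(z-a)<.01)&(np.hypot(x-p[0],y-p[1])<.03)]
        if len(q): print(n,a,len(q),q.mean(0).round(4),q.min(0).round(3),q.max(0).round(3))
E
```

```text
t: 20.1
tcp_pos: [0.5537, 0.199, 0.2078]
tool_rot: [-0.0, -0.03, 1.0, -0.0]
ft_force: [-0.6, 0.5, -1.5]
grip_width: 0.0241
grip_force: 49.4
[ 0.03740725 -0.01725933  0.0044175 ]
t: 20.7
tcp_pos: [0.5539, 0.199, 0.197]
tool_rot: [0.0, -0.03, 1.0, -0.0]
ft_force: [-2.2, -0.6, 3.1]
grip_width: 0.024
grip_force: 49.8
[-0.25122759  0.39593268  0.00956143]
side 0.04 74 [0.5474 0.1875 0.0405] [0.534 0.179 0.03 ] [0.57  0.205 0.05 ]
side 0.06 72 [0.5482 0.1897 0.0596] [0.537 0.178 0.05 ] [0.569 0.209 0.07 ]
side 0.08 55 [0.5495 0.1911 0.0796] [0.541 0.183 0.071] [0.565 0.205 0.089]
side 0.1 35 [0.553  0.1965 0.0955] [0.544 0.187 0.09 ] [0.563 0.208 0.109]
side 0.195 85 [0.5505 0.1906 0.1919] [0.533 0.172 0.185] [0.576 0.211 0.205]
```

Seated on the shelf at about 4 N, with the bristles hanging straight. Releasing.

```bash
python3 -m handwheel '[[0,0,-0.0005,0],[0,0,-0.0005,0],[0,0,-0.0005,0],[0,0,-0.0005,0],[0,0,-0.0005,0]]' 0.06; python3 -m handwheel '[[0,0,-0.01,0],[0,0,-0.03,0],[0,0,-0.06,0],[0,0,-0.1,0],[0,0,-0.14,0],[0.02,0,-0.16,0],[0.06,0,-0.16,0],[0.1,0,-0.16,0],[0.14,0,-0.16,0],[0.16,0,-0.16,0]]'; python3 -m handwheel '[[0,0,0,0],[0,0,0,0],[0,0,0,0]]'; python3 - <<'E'
from h import *
for n in("side","top"):
    c=cap(n);P=cloud(c)[c["z_map"]>0];x,y,z=P.T
    for t,X,Y in(("thick",.554,.198),("slim",.552,.277)):
        q=P[(z>.235)&(z<.27)&(np.hypot(x-X,y-Y)<.03)]; print(n,t,len(q),((q.min(0)+q.max(0))/2).round(4),q[:,2].max())
    cv2.imwrite(f"pics/e_{n}.png",c["color"][...,::-1])
    if n=="side": cv2.imwrite("pics/end.png",cv2.resize(c["color"][60:320,100:400],(690,598),interpolation=2)[...,::-1])
print(env.read_state()["t"])
E
```

```text
t: 21.25
tcp_pos: [0.5541, 0.1991, 0.1968]
tool_rot: [-0.0, -0.03, 1.0, -0.0]
ft_force: [0.1, 1.3, -0.0]
grip_width: 0.0599
grip_force: 0.0
t: 22.25
tcp_pos: [0.3914, 0.1889, 0.3585]
tool_rot: [0.0, -0.03, 1.0, 0.0]
ft_force: [1.1, 0.2, 1.2]
grip_width: 0.0598
grip_force: 0.0
t: 22.55
tcp_pos: [0.3956, 0.1897, 0.3571]
tool_rot: [0.0, -0.03, 1.0, 0.0]
ft_force: [0.3, -0.1, -1.2]
grip_width: 0.06
grip_force: 0.0
side thick 96 [0.5538 0.1953 0.2447] 0.25423408611984644
side slim 41 [0.5523 0.276  0.2441] 0.25293445783769447
top thick 106 [0.5537 0.1995 0.2452] 0.25414416762779335
top slim 46 [0.5516 0.2796 0.2438] 0.2525562923845179
22.65
```

View pics/end.png

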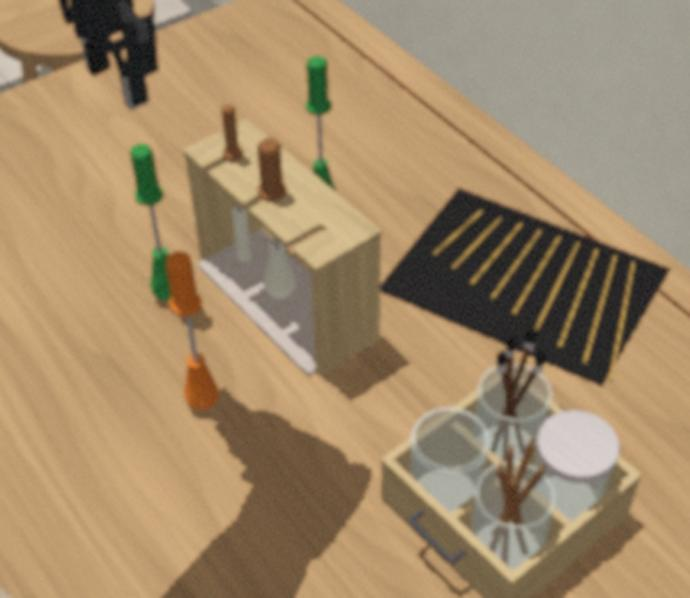

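The thick brush hangs upright in the middle slot (270,170), the slim brush is unmoved at (230,135), and all four jars stand in their pockets. Handing in.

```bash
python3 -c "
from station import env
print(env.job_done())"
```

```text
the job is handed in; nothing more can be done
None
```

I gave the empty jar two strokes on the far wall and then two on the near wall, hung the thick brush back upright in the rack's middle slot, left the other jars and the slim brush in place, and handed the job in at about 23 s.

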